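# Set the catch box under the rivet chute and let the rivets down

## Task

Without picking anything up, push the white catch box along the bench until it sits square and fully home under the chute mouth, against both the end stop and the side rail. Then press the flap's thumb lever down with the fingertips until all three waiting rivets have dropped into the box, and let the flap spring shut again. Leave the dish, pin vise, spacer and hammer where they lie.

Things in the scene. Friction and masses are not known exactly. Their poses are not given: they have to be found in the camera images.
- station: Fixed sheet-steel chute with its stops, one piece screwed to the bench. Origin on the bench (z = 0) at the centre of the catch box's home place under the mouth; +y points to the end stop and up the chute, +x across to the side rail, z up. The box is home, touching both stops, when its origin is at this origin and its axes are in line with these.
- end_stop (a point): Top edge of the end stop, a low steel angle across the far end of the box's place: face at station y = 60 mm, from x = -65 to +53, 25 high, with a 3 high flange on the bench out to y = 84. This point is the middle of the home box's end (x = 0).
- side_rail (a point): Top edge of the side rail, a low steel angle along the box's place: face at station x = 50 mm, from y = -140 to +60, 25 high, a 3 high flange on the bench out to x = 74, and a flared lead-in out to y = -163. This point is at the rail's middle, y = -40.
- chute_lip (a point): Middle of the lower edge of the chute's floor, at station y = 35 mm, height 70. The chute is an open U-channel 50 wide outside, centred on x = 0, rising at 30 degrees towards +y; the top edge of its walls starts at the mouth at y = 13, height 109, and rises to a sorting pan (x = -100 to +100, y = 200 to 330, rim at height 200).
- catch_box: Loose open-topped white plastic box, 100 along its x, 120 along its y, 45 high, walls and floor 4, about 0.2 kg. Origin at the centre of its underside. It starts on the bench short of the chute mouth (towards the station's -y) and out from the side rail (towards -x), turned by up to 20 degrees. Its long y axis belongs along the station's y.
- flap (a joint): Spring flap closing the chute mouth, hinged on a pin along the station's x at y = 11 mm, height 107. 0 = shut, grows as it opens, stop at 0.9 rad. The rivets slip out from about 0.35 rad; open it to 0.6 or more. The spring shuts it when let go. Opening, its lower edge swings out over the box to y = -6, no lower than height 63.
- lever_pad (a point): Middle of the upper face of the flap's thumb lever, a steel tab 28 wide (station x) by 34 long on the +x outer side of the mouth. Flap shut: x = 54, y = 52 mm, height 128 in the station frame, sloping up to +y at 25 degrees. Pressed straight down at this point with flat fingertips it sinks about 30 mm for 0.75 rad and meets its stop at 36; it takes about 1.2 N to start, 3 N at the bottom.
- rivet1_mid (a point): Middle of one of three like steel rivets waiting behind the shut flap: button head 17 across and 6 thick, shank 10 by 24, 23 g.
- rivet2_mid (a point): Middle of the second rivet, same size.
- rivet3_mid (a point): Middle of the third rivet, same size; it waits behind the other two.
- dish: Shallow clear glass dish, 90 across, 22 high; origin at the centre of its underside. Not to be moved.
- pin_vise: Knurled steel pin vise lying on the bench, about 100 long along its y, 12 thick; origin under its middle. Not to be moved.
- spacer: Flat orange plastic rivet spacer bar with five holes, 140 along its y, 24 wide, 6 thick; origin at the centre of its underside. Not to be moved.
- hammer: Small bronze hammer lying on its side, 185 long along its y, bronze head 60 wide (along x) and 22 thick near its +y end, light wooden handle; origin on the bench below its middle. Not to be moved.
Things that resemble listed ones, but are neither listed nor needed, are in the scene too. Of the things that look like the catch_box, the middle-sized one is meant.

How it is judged (in metres and radians):
On the way, in this order (a step that is already met when the one before it is completed fails the run):
1. the catch box stands square and home against the end stop and the side rail (x of catch_box in the frame of station between -0.005 and 0.005 m and y of catch_box in the frame of station between -0.005 and 0.005 m and angle between the y axis of catch_box and the y axis of station, either way round below 0.07 rad and height (world z) of catch_box below 0.004 m and linear speed of catch_box below 0.02 m/s), for 0.2 s.
2. the flap has been opened by pressing its lever with the fingertips (value of joint flap above 0.25 rad and contact force between the fingers and flap above 0.3 N), for 0.05 s.
At the end, for the whole second after the job is handed in: The catch box is within 5 mm of its home place along and across, turned by less than 0.07 rad (4 degrees), flat on the bench and at rest; all three rivets lie in it; the flap is shut again (below 0.06 rad) (all of step 1 and x of rivet1_mid in the frame of catch_box between -0.048 and 0.048 m and y of rivet1_mid in the frame of catch_box between -0.058 and 0.058 m and z of rivet1_mid in the frame of catch_box between 0 and 0.045 m and x of rivet2_mid in the frame of catch_box between -0.048 and 0.048 m and y of rivet2_mid in the frame of catch_box between -0.058 and 0.058 m and z of rivet2_mid in the frame of catch_box between 0 and 0.045 m and x of rivet3_mid in the frame of catch_box between -0.048 and 0.048 m and y of rivet3_mid in the frame of catch_box between -0.058 and 0.058 m and z of rivet3_mid in the frame of catch_box between 0 and 0.045 m and value of joint flap below 0.06 rad and linear speed of each of rivet1, rivet2, rivet3 below 0.05 m/s); the robot touches nothing.
It fails at once if the catch box is lifted or tipped (height (world z) of catch_box above 0.012 m or angle between catch_box's own z axis and vertical above 0.15 rad).
It fails at once if the flap is opened while the box is not home (value of joint flap above 0.2 rad and not (x of catch_box in the frame of station between -0.005 and 0.005 m and y of catch_box in the frame of station between -0.005 and 0.005 m and angle between the y axis of catch_box and the y axis of station, either way round below 0.07 rad and height (world z) of catch_box below 0.004 m)).
It fails at once if a rivet is handled (contact force between the fingers and rivet1 above 0.5 N or contact force between the fingers and rivet2 above 0.5 N or contact force between the fingers and rivet3 above 0.5 N).
It fails at once if a bystander is moved more than 15 mm (distance of any of dish, pin_vise, spacer, hammer from where it was at the start of the episode above 0.015 m).
It also fails if it takes over 64 s, if anything falls off the work surface, if the arm or the gripper's body presses on something with over 40 N, if the wrist force passes 120 N, or if a joint passes its speed limit or range.

## Robot

A 7-joint arm with a two-finger parallel gripper is mounted at the origin on the work surface. World frame = base frame: x ahead of the robot, y to its left, z up, the work surface at z = 0. Lengths are in mm, angles in rad, forces in N, time in s.
With the tool pointing down it reaches from about 400 to 875 mm from the base axis. Payload 4.4 kg.
Tool frame: the origin (TCP) lies at the very end of the fingers, on their centre line; the grasp point (between the pads) lies 19 mm behind it; z points along the fingers, y is the direction in which the jaws open and shut (so a half turn about z gives the same grasp; the last joint's range is limited). The gripper opens to 85 mm and grips with 20 to 120 N. Pads are 22 mm wide; open, the fingers measure 114 mm over their backs; the gripper's body (76 mm by 85 mm) begins 54 mm behind the grasp point. The pads swing forward as they close: fully open they stand 13 mm farther back than shut.
Start: joints at [-0.066, 0.628, 0.038, 1.517, -0.027, 0.996, -0.02], TCP at [650.014, 0.027, 231.313] pointing down, gripper open.
Joint ranges: [-3.06, 3.06], [-0.37, 2.12], [-1.25, 1.32], [0.18, 2.47], [-1.1, 4.24], [0.23, 1.98], [-2.94, 2.94]. Speed limits (rad/s): [2.57, 2.57, 3.14, 3.14, 3.14, 3.14, 3.14].

## Interface

Orientations are given as [roll, pitch, yaw] about the fixed x, y, z axes, in that order (R = Rz(yaw) Ry(pitch) Rx(roll)).
In Python, from cell import read_state, get_image, calibration, finish_job gives the robot as it stands. The module is installed in compiled form; this text tells all that it offers.
- The arm moves only by the tool apply_moves, never from a script. Its argument "increments" is a list of rows, each an object of numbers: "tx", "ty", "tz": the shift along the world's x, y, z in m; "rx", "ry", "rz": the turn, a rotation vector about the world's x, y, z in units of 5 degrees (1.0 is 5 degrees); "claw": the finger opening in m, from 0 to 0.0854. In form: [{"tx": .., "ty": .., "tz": .., "rx": .., "ry": .., "rz": .., "claw": ..}, ...]. A call has 1 to 12 rows; each row is the pose to reach, as a shift and turn from the pose commanded when the call began; what a row does not reach only later rows make up. A row lasts 1/10 s, in which the tool goes at most 50 mm and 8.59 degrees, less where a joint would pass 70% of its speed; a pose out of reach is approached as far as the arm can. A call with a gripper value outside its range is refused whole. The fingers move at their own pace and stop on an object; the grip force is fixed at half the most. Time passes only in rows, so rows that repeat a pose let the fingers close. It gives the time, the measured TCP pose, the force and the opening at its end, in the units of the state.
- read_state(): the state, without advancing time (a new reading comes with each control period).
- get_image(name): name is "scene" or "side" or "wrist"; returns the picture (420x560x3 uint8, red, green, blue); there is no depth.
- calibration(name): a dict with "camera_matrix" (3x3 intrinsics, pixels), "distortion" ([k1, k2, p1, p2, k3] as OpenCV has them; the pictures are not rectified), "origin" and "attitude" of the camera in the world. Camera axes: x right, y up, looking along -z (the intrinsics and any distortion apply to the point x, -y, -z); pixel columns grow to the right and rows downward; lengths in mm; the calibration is good to about 2 mm. A picture is of the moment at which its call begins: read the wrist's pose just before it. calibration takes no time and is no camera call; for the wrist camera it gives the pose at the moment of the call.
- finish_job(): hands the job in, once; it reports no verdict.
The state is a dict: "clock": time; "qpos": joint angles; "qd": joint speeds; "tau": joint torques, N m; "eef_pos": TCP position; "tool_rot": TCP orientation; "force": force on the tool from outside, world axes, zero at the start; "torque": the same for the moment, N m; "width": finger opening in mm.
Only numpy, scipy, OpenCV 4.12 (cv2) and the standard library are available. Lean on these libraries where they do the work, as an engineer would, in place of code of your own. Each camera call takes 0.05 s, during which the arm holds its last target. There are 200 camera calls.

## Working session

There is one attempt and no reset: what is moved stays moved. The work goes in short steps, Python scripts to look and compute and a tool call to move; the robot and the scene stay as the last step left them, time stands still between calls to the robot, and variables do not carry over. Pictures are saved under pics/ and viewed, about 8 in all and at most 12, crops included, and the job is handed in when it is done.

Besides the shell and the picture viewer there is one more tool, called by a JSON object that holds its "name" and its "arguments", one argument or row to a line. apply_moves: Moves the arm, as the interface text tells. Its arguments: {"type":"object","properties":{"increments":{"type":"array"}},"required":["increments"]}

```bash
mkdir -p pics
python3 - <<'E'
from cell import *
import cv2
print(read_state())
for n in("scene","side","wrist"):
    c=calibration(n);print(n,c)
    cv2.imwrite(f"pics/{n}0.png",get_image(n)[...,::-1])
E
```

```text
{'clock': 0.0, 'qpos': array([-0.06579409,  0.62935433,  0.03842145,  1.51839829, -0.02698551,
        0.99630858, -0.02001719]), 'qd': array([-0.00055364,  0.00059341,  0.00182512, -0.00041484, -0.00134065,
       -0.00109915,  0.00065692]), 'tau': array([-1.11932164e-03, -5.63405585e+01,  1.22606792e+00, -1.93450052e+01,
        1.09587883e-02,  1.05136272e-02, -8.84369996e-06]), 'eef_pos': array([6.49353100e+02, 3.19157388e-02, 2.30373735e+02]), 'tool_rot': array([-3.13964178e+00,  2.70803724e-05,  1.57079704e+00]), 'force': array([ 0.14772466, -0.4365318 ,  0.6218543 ]), 'torque': array([-0.04845407, -0.04894179,  0.00850837]), 'width': 85.40805358047469}
scene {'camera_matrix': array([[455.17020415,   0.        , 281.40703774],
       [  0.        , 455.17020415, 210.76895436],
       [  0.        ,   0.        ,   1.        ]]), 'distortion': array([-0.14173993,  0.        ,  0.        ,  0.        ,  0.        ]), 'origin': array([932.91562944, 379.18547393, 806.53482958]), 'attitude': array([ 0.6815825 , -0.01208335,  2.46418085])}
side {'camera_matrix': array([[415.76921462,   0.        , 277.38719511],
       [  0.        , 415.76921462, 218.52169678],
       [  0.        ,   0.        ,   1.        ]]), 'distortion': array([-0.1128763,  0.       ,  0.       ,  0.       ,  0.       ]), 'origin': array([ 540.81932109, -680.05074789,  685.88071661]), 'attitude': array([ 0.82418772,  0.00533554, -0.06480816])}
wrist {'camera_matrix': array([[339.40701915,   0.        , 279.22728774],
       [  0.        , 339.40701915, 207.00331314],
       [  0.        ,   0.        ,   1.        ]]), 'distortion': array([-0.04979907,  0.        ,  0.        ,  0.        ,  0.        ]), 'origin': array([649.31633447,  77.19878191, 372.82210943]), 'attitude': array([-0.31039997,  0.00123438,  0.00055215])}
```

View pics/scene0.png

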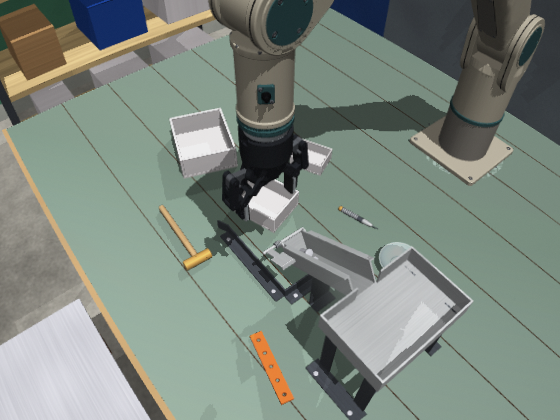

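View pics/side0.png

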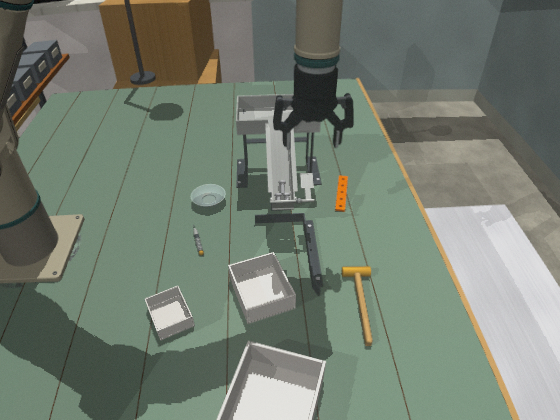

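The side view shows three white boxes: small (169,313), middle (262,287) and large (275,390). The middle one, lying by the rail (314,255), fits the description. The end stop is at (280,219) and the lever tab is near (306,187). I'll enlarge both views to confirm.

Run:
```python
import cv2
a=cv2.imread("pics/side0.png")[165:325,220:340];b=cv2.imread("pics/scene0.png")[165:305,215:345]
cv2.imwrite("pics/c1.png",cv2.resize(a,None,fx=3.75*1,fy=3.75,interpolation=cv2.INTER_CUBIC))
cv2.imwrite("pics/c2.png",cv2.resize(b,None,fx=4.2,fy=4.2,interpolation=cv2.INTER_CUBIC))
```

```text
(no output)
```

View pics/c1.png

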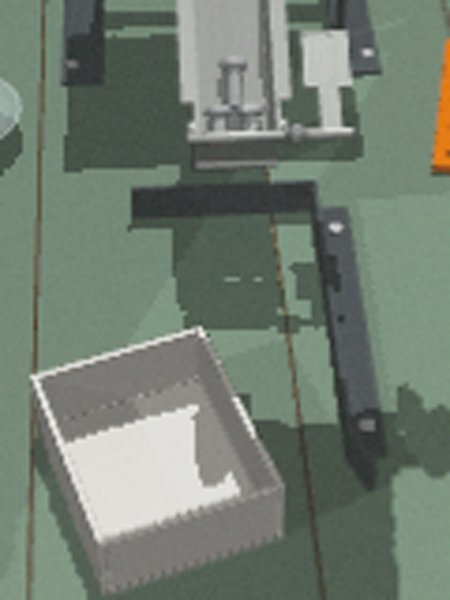

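View pics/c2.png

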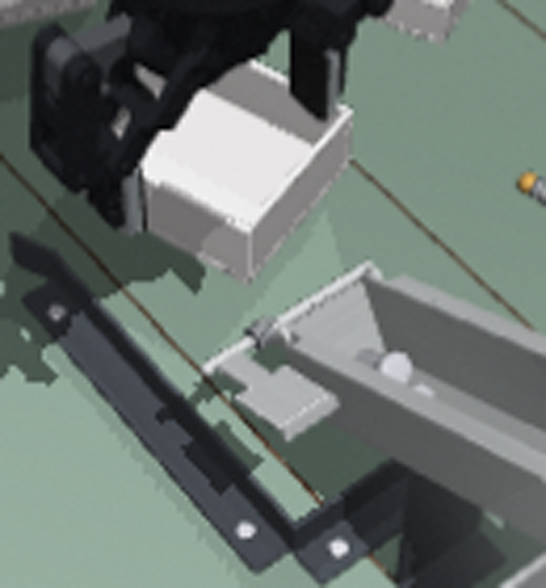

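Crops confirm it: the middle box has its rim corners at c1 (33,377), (203,328), (283,488) and (100,540). The end stop's top edge runs (132,188)–(317,183), the rail's along (317,190)–(347,450), and the lever pad is at (326,58). Now to compute positions.

```bash
cat > h.py <<'E'
import numpy as np, cv2
from cell import *
from scipy.spatial.transform import Rotation as R
def ray(n,px,c=None):
    c=c or calibration(n)
    u=cv2.undistortPoints(np.array(px,float).reshape(-1,1,2),c["camera_matrix"],c["distortion"]).reshape(-1,2)
    d=np.c_[u[:,0],-u[:,1],-np.ones(len(u))]
    return c["origin"],R.from_euler("xyz",c["attitude"]).apply(d)
def on(n,px,z,c=None):
    o,d=ray(n,px,c); return o+d*((z-o[2])/d[:,2])[:,None]
def proj(n,P,c=None):
    c=c or calibration(n); p=R.from_euler("xyz",c["attitude"]).inv().apply(np.atleast_2d(P)-c["origin"])
    p=p*[1,-1,-1]; return cv2.projectPoints(p,np.zeros(3),np.zeros(3),c["camera_matrix"],c["distortion"])[0].reshape(-1,2)
E
python3 - <<'E'
from h import *
np.set_printoptions(precision=1,suppress=True)
S=lambda p:np.array(p,float)/3.75+[220,165]-.37
C=lambda p:np.array(p,float)/4.2+[215,165]-.38
b=on("side",S([(33,377),(203,328),(283,488),(100,540)]),45);print("box rim",b,np.linalg.norm(np.roll(b,-1,0)-b,axis=1))
print("endtop side",on("side",S([(132,188),(317,183)]),25),"endbot",on("side",S([(132,228)]),0))
print("rail top side",on("side",S([(317,190),(347,450),(372,488)]),25))
print("scene rail top",on("scene",C([(300,525),(65,275),(12,235)]),25),"end",on("scene",C([(395,462)]),25))
print("scene box rim",on("scene",C([(352,112),(248,232),(140,168)]),45))
print("lever side",on("side",S([(326,58)]),128),"lever scene",on("scene",C([(287,398)]),128))
print("mouth wall tops side",on("side",S([(190,133),(288,133)]),109))
E
```

```text
box rim [[ 474.  -120.8   45. ]
 [ 568.   -91.2   45. ]
 [ 602.  -203.9   45. ]
 [ 509.  -229.4   45. ]] [ 98.6 117.7  96.4 114. ]
endtop side [[531.2  49.8  25. ]
 [648.1  46.2  25. ]] endbot [[529.9  39.5   0. ]]
rail top side [[ 647.3   39.7   25. ]
 [ 640.4 -166.5   25. ]
 [ 650.3 -192.4   25. ]]
scene rail top [[ 644.9   50.6   25. ]
 [ 647.6 -135.4   25. ]
 [ 654.5 -173.7   25. ]] end [[588.2  52.3  25. ]]
scene box rim [[ 473.5 -116.6   45. ]
 [ 566.9  -87.3   45. ]
 [ 584.9 -155.    45. ]]
lever side [[648.9  41.4 128. ]] lever scene [[648.7  43.4 128. ]]
mouth wall tops side [[566.7   1.5 109. ]
 [622.7  -2.5 109. ]]
```

Run:
```python
from h import *
np.set_printoptions(precision=0,suppress=True)
print(on("side",[(194,227),(202,254),(208,198),(191,198),(226,198),(146,300),(193,320),(168,338),(245,345),(325,360)],10))
```

```text
[[ 387.   34.   10.]
 [ 411.  -54.   10.]
 [ 414.  138.   10.]
 [ 370.  141.   10.]
 [ 459.  135.   10.]
 [ 306. -172.   10.]
 [ 405. -225.   10.]
 [ 361. -262.   10.]
 [ 504. -285.   10.]
 [ 645. -324.   10.]]
```

{"name": "apply_moves", "arguments": {
  "increments": [
    {"tx": -0.05, "ty": -0.05, "rz": -0.36, "claw": 0.06},
    {"tx": -0.1, "ty": -0.1, "rz": -0.36, "claw": 0.06},
    {"tx": -0.1, "ty": -0.15, "rz": -0.36, "claw": 0.06},
    {"tx": -0.1, "ty": -0.2, "rz": -0.36, "claw": 0.06},
    {"tx": -0.1, "ty": -0.25, "rz": -0.36, "claw": 0.06},
    {"tx": -0.1, "ty": -0.27, "rz": -0.36, "claw": 0.06},
    {"tx": -0.1, "ty": -0.27, "rz": -0.36, "claw": 0.06},
    {"tx": -0.1, "ty": -0.27, "rz": -0.36, "claw": 0.06}
  ]
}}

```text
$.increments[0]: bad value
```

Run:
```python
from h import *
np.set_printoptions(precision=0,suppress=True)
for z in(45,70,90):print(on("side",[(252,346),(325,360)],z))
for z in(45,70,90):print(on("scene",[(171,119),(224,110),(236,152),(180,174)],z))
```

```text
[[ 518. -308.   45.]
 [ 639. -343.   45.]]
[[ 519. -322.   70.]
 [ 635. -356.   70.]]
[[ 519. -334.   90.]
 [ 632. -366.   90.]]
[[ 571. -515.   45.]
 [ 442. -459.   45.]
 [ 510. -307.   45.]
 [ 654. -327.   45.]]
[[ 583. -486.   70.]
 [ 459. -431.   70.]
 [ 524. -284.   70.]
 [ 663. -304.   70.]]
[[ 593. -462.   90.]
 [ 471. -409.   90.]
 [ 535. -266.   90.]
 [ 671. -286.   90.]]
```

{"name": "apply_moves", "arguments": {
  "increments": [
    {"tx": -0.05, "ty": -0.05, "tz": 0, "rx": 0, "ry": 0, "rz": -0.36, "claw": 0.06},
    {"tx": -0.1, "ty": -0.1, "tz": 0, "rx": 0, "ry": 0, "rz": -0.36, "claw": 0.06},
    {"tx": -0.1, "ty": -0.15, "tz": 0, "rx": 0, "ry": 0, "rz": -0.36, "claw": 0.06},
    {"tx": -0.1, "ty": -0.2, "tz": 0, "rx": 0, "ry": 0, "rz": -0.36, "claw": 0.06},
    {"tx": -0.1, "ty": -0.25, "tz": 0, "rx": 0, "ry": 0, "rz": -0.36, "claw": 0.06},
    {"tx": -0.1, "ty": -0.257, "tz": 0, "rx": 0, "ry": 0, "rz": -0.36, "claw": 0.06},
    {"tx": -0.1, "ty": -0.257, "tz": 0, "rx": 0, "ry": 0, "rz": -0.36, "claw": 0.06}
  ]
}}

```text
clock: 0.85
eef_pos: [547.5, -265.6, 231.2]
tool_rot: [-3.141, 0.005, 1.529]
force: [-1.5, -0.6, 0.2]
width: 60.3
```

{"name": "apply_moves", "arguments": {
  "increments": [
    {"tx": 0, "ty": 0, "tz": 0, "rx": 0, "ry": 0, "rz": 0, "claw": 0.06},
    {"tx": 0, "ty": 0, "tz": -0.05, "rx": 0, "ry": 0, "rz": 0, "claw": 0.06},
    {"tx": 0, "ty": 0, "tz": -0.1, "rx": 0, "ry": 0, "rz": 0, "claw": 0.06},
    {"tx": 0, "ty": 0, "tz": -0.15, "rx": 0, "ry": 0, "rz": 0, "claw": 0.06},
    {"tx": 0, "ty": 0, "tz": -0.19, "rx": 0, "ry": 0, "rz": 0, "claw": 0.06},
    {"tx": 0, "ty": 0, "tz": -0.21, "rx": 0, "ry": 0, "rz": 0, "claw": 0.06},
    {"tx": 0, "ty": 0, "tz": -0.219, "rx": 0, "ry": 0, "rz": 0, "claw": 0.06},
    {"tx": 0, "ty": 0, "tz": -0.219, "rx": 0, "ry": 0, "rz": 0, "claw": 0.06},
    {"tx": 0, "ty": 0, "tz": -0.219, "rx": 0, "ry": 0, "rz": 0, "claw": 0.06}
  ]
}}

```text
clock: 1.75
eef_pos: [551.2, -256.5, 13.5]
tool_rot: [3.14, 0.0, 1.54]
force: [-0.6, 0.1, 0.3]
width: 60.6
```

Run:
```python
from h import *
print(read_state()["eef_pos"])
cv2.imwrite("pics/side1.png",get_image("side")[...,::-1])
```

```text
[ 551.18889663 -256.52212772   13.47023484]
```

View pics/side1.png

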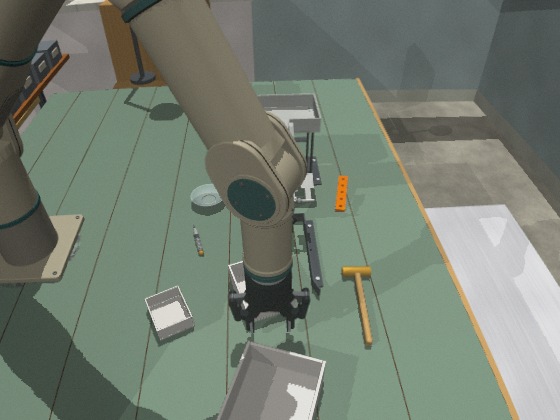

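{"name": "apply_moves", "arguments": {
  "increments": [
    {"tx": 0, "ty": 0.005, "tz": 0, "rx": 0, "ry": 0, "rz": 0, "claw": 0.06},
    {"tx": 0, "ty": 0.01, "tz": 0, "rx": 0, "ry": 0, "rz": 0, "claw": 0.06},
    {"tx": 0, "ty": 0.015, "tz": 0, "rx": 0, "ry": 0, "rz": 0, "claw": 0.06},
    {"tx": 0, "ty": 0.02, "tz": 0, "rx": 0, "ry": 0, "rz": 0, "claw": 0.06},
    {"tx": 0, "ty": 0.025, "tz": 0, "rx": 0, "ry": 0, "rz": 0, "claw": 0.06},
    {"tx": 0, "ty": 0.03, "tz": 0, "rx": 0, "ry": 0, "rz": 0, "claw": 0.06},
    {"tx": 0, "ty": 0.035, "tz": 0, "rx": 0, "ry": 0, "rz": 0, "claw": 0.06},
    {"tx": 0, "ty": 0.04, "tz": 0, "rx": 0, "ry": 0, "rz": 0, "claw": 0.06},
    {"tx": 0.001, "ty": 0.044, "tz": 0, "rx": 0, "ry": 0, "rz": 0, "claw": 0.06},
    {"tx": 0.001, "ty": 0.048, "tz": 0, "rx": 0, "ry": 0, "rz": 0, "claw": 0.06},
    {"tx": 0.001, "ty": 0.052, "tz": 0, "rx": 0, "ry": 0, "rz": 0, "claw": 0.06},
    {"tx": 0.001, "ty": 0.056, "tz": 0, "rx": 0, "ry": 0, "rz": 0, "claw": 0.06}
  ]
}}

```text
clock: 3.0
eef_pos: [550.9, -200.5, 12.2]
tool_rot: [-3.141, -0.0, 1.539]
force: [-0.1, -2.9, 1.8]
width: 60.0
```

Run:
```python
from h import *
s=read_state();print(s["eef_pos"],s["force"])
w=get_image("wrist")
cv2.imwrite("pics/w1.png",w[...,::-1])
```

```text
[ 550.94656214 -200.51652459   12.19658706] [-0.09875399 -2.93662664  1.79054429]
```

View pics/w1.png

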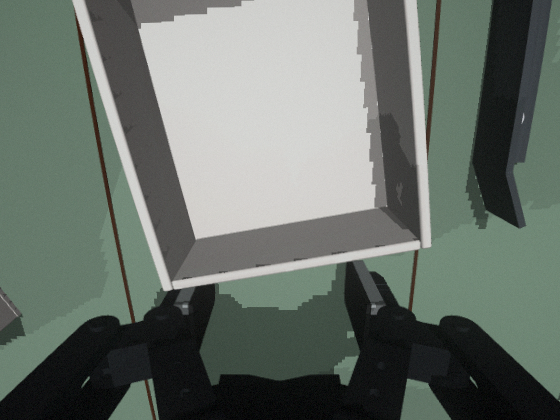

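Wrist view: the box's near rim runs (165,289)–(425,245), still turned about 9 degrees. The left finger is pushing at (195,290), and the rail's end is at (475,160). It is squaring up as planned, so I'll keep pushing.

{"name": "apply_moves", "arguments": {
  "increments": [
    {"tx": 0, "ty": 0.004, "tz": 0, "rx": 0, "ry": 0, "rz": 0, "claw": 0.06},
    {"tx": 0, "ty": 0.008, "tz": 0, "rx": 0, "ry": 0, "rz": 0, "claw": 0.06},
    {"tx": 0, "ty": 0.012, "tz": 0, "rx": 0, "ry": 0, "rz": 0, "claw": 0.06},
    {"tx": 0, "ty": 0.016, "tz": 0, "rx": 0, "ry": 0, "rz": 0, "claw": 0.06},
    {"tx": 0, "ty": 0.02, "tz": 0, "rx": 0, "ry": 0, "rz": 0, "claw": 0.06},
    {"tx": 0.001, "ty": 0.024, "tz": 0, "rx": 0, "ry": 0, "rz": 0, "claw": 0.06},
    {"tx": 0.001, "ty": 0.028, "tz": 0, "rx": 0, "ry": 0, "rz": 0, "claw": 0.06},
    {"tx": 0.001, "ty": 0.032, "tz": 0, "rx": 0, "ry": 0, "rz": 0, "claw": 0.06},
    {"tx": 0.001, "ty": 0.036, "tz": 0, "rx": 0, "ry": 0, "rz": 0, "claw": 0.06},
    {"tx": 0.001, "ty": 0.036, "tz": 0, "rx": 0, "ry": 0, "rz": 0, "claw": 0.06}
  ]
}}

```text
clock: 4.05
eef_pos: [552.2, -163.6, 12.3]
tool_rot: [-3.142, -0.001, 1.54]
force: [-0.2, -0.4, -0.2]
width: 59.9
```

Run:
```python
from h import *
np.set_printoptions(precision=1,suppress=True)
s=read_state();print(s["eef_pos"],s["force"])
c=calibration("wrist");w=get_image("wrist")
cv2.imwrite("pics/w2.png",w[...,::-1]);np.save("c2.npy",c,allow_pickle=True)
g=cv2.cvtColor(w,cv2.COLOR_RGB2HSV)
# rim: bright, low saturation
m=((g[...,2]>170)&(g[...,1]<40)).astype(np.uint8)
cn=max(cv2.findContours(m,cv2.RETR_EXTERNAL,cv2.CHAIN_APPROX_SIMPLE)[0],key=cv2.contourArea)
a=cv2.approxPolyDP(cv2.convexHull(cn),6,True).reshape(-1,2);print(a);print(on("wrist",a,45,c))
```

```text
[ 552.2 -163.6   12.3] [-0.2 -0.4 -0.2]
[[400  21]
 [382 235]
 [197 237]
 [179  22]]
[[ 590.4  -65.4   45. ]
 [ 588.9 -133.1   45. ]
 [ 524.1 -131.9   45. ]
 [ 525.4  -63.8   45. ]]
```

View pics/w2.png

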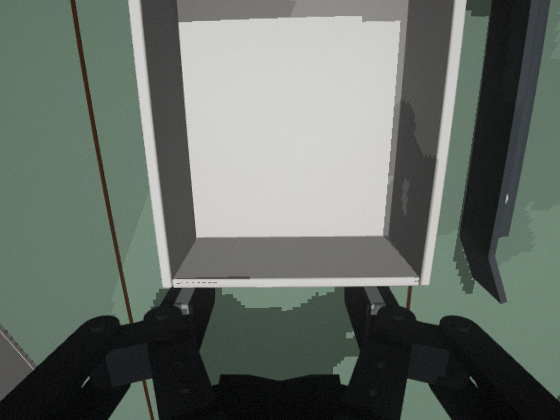

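The box is now square on both fingers: near rim (165,288)–(428,284), right wall up to (465,0). The rail's foot line begins at (460,238), with its top edge around (498,235).

Run:
```python
from h import *
np.set_printoptions(precision=1,suppress=True)
c=calibration("wrist")
print(on("wrist",[(165,288),(428,284),(132,2),(465,2)],45,c))
print("rail foot",on("wrist",[(460,238),(488,2)],0,c),"top",on("wrist",[(498,238),(528,2)],25,c), "tip", on("wrist",[(503,302)],25,c))
```

```text
[[ 510.1 -152.3   45. ]
 [ 607.6 -153.8   45. ]
 [ 512.4  -58.1   45. ]
 [ 609.7  -60.7   45. ]]
rail foot [[ 643.  -155.6    0. ]
 [ 642.3  -49.8   -0. ]] top [[ 645.3 -145.1   25. ]
 [ 642.8  -55.6   25. ]] tip [[ 653.5 -176.9   25. ]]
```

{"name": "apply_moves", "arguments": {
  "increments": [
    {"tx": 0, "ty": -0.02, "tz": 0.02, "rx": 0, "ry": 0, "rz": 0, "claw": 0.06},
    {"tx": -0.01, "ty": -0.02, "tz": 0.07, "rx": 0, "ry": 0, "rz": 1.7, "claw": 0.06},
    {"tx": -0.03, "ty": 0, "tz": 0.09, "rx": 0, "ry": 0, "rz": 3.4, "claw": 0.06},
    {"tx": -0.05, "ty": 0.02, "tz": 0.09, "rx": 0, "ry": 0, "rz": 5.1, "claw": 0.06},
    {"tx": -0.07, "ty": 0.04, "tz": 0.09, "rx": 0, "ry": 0, "rz": 6.8, "claw": 0.06},
    {"tx": -0.078, "ty": 0.06, "tz": 0.09, "rx": 0, "ry": 0, "rz": 8.5, "claw": 0.06},
    {"tx": -0.078, "ty": 0.072, "tz": 0.09, "rx": 0, "ry": 0, "rz": 10.2, "claw": 0.06},
    {"tx": -0.078, "ty": 0.072, "tz": 0.09, "rx": 0, "ry": 0, "rz": 11.9, "claw": 0.06},
    {"tx": -0.078, "ty": 0.072, "tz": 0.09, "rx": 0, "ry": 0, "rz": 13.6, "claw": 0.06},
    {"tx": -0.078, "ty": 0.072, "tz": 0.09, "rx": 0, "ry": 0, "rz": 15.3, "claw": 0.06},
    {"tx": -0.078, "ty": 0.072, "tz": 0.09, "rx": 0, "ry": 0, "rz": 17, "claw": 0.06},
    {"tx": -0.078, "ty": 0.072, "tz": 0.09, "rx": 0, "ry": 0, "rz": 18, "claw": 0.06}
  ]
}}

```text
clock: 5.3
eef_pos: [474.4, -92.9, 102.5]
tool_rot: [3.141, 0.001, 3.115]
force: [-1.1, 0.5, 0.0]
width: 60.1
```

{"name": "apply_moves", "arguments": {
  "increments": [
    {"tx": 0, "ty": 0, "tz": 0, "rx": 0, "ry": 0, "rz": 0, "claw": 0.06},
    {"tx": 0, "ty": 0, "tz": 0, "rx": 0, "ry": 0, "rz": 0, "claw": 0.06},
    {"tx": 0, "ty": 0, "tz": 0, "rx": 0, "ry": 0, "rz": 0, "claw": 0.06}
  ]
}}

```text
clock: 5.6
eef_pos: [474.1, -93.0, 102.4]
tool_rot: [-3.142, 0.0, 3.108]
force: [-0.0, 0.4, 0.5]
width: 60.2
```

{"name": "apply_moves", "arguments": {
  "increments": [
    {"tx": 0, "ty": 0, "tz": -0.04, "rx": 0, "ry": 0, "rz": 0, "claw": 0.06},
    {"tx": 0, "ty": 0, "tz": -0.075, "rx": 0, "ry": 0, "rz": 0, "claw": 0.06},
    {"tx": 0, "ty": 0, "tz": -0.09, "rx": 0, "ry": 0, "rz": 0, "claw": 0.06},
    {"tx": 0.01, "ty": 0, "tz": -0.09, "rx": 0, "ry": 0, "rz": 0, "claw": 0.06},
    {"tx": 0.018, "ty": 0, "tz": -0.09, "rx": 0, "ry": 0, "rz": 0, "claw": 0.06},
    {"tx": 0.024, "ty": 0, "tz": -0.09, "rx": 0, "ry": 0, "rz": 0, "claw": 0.06},
    {"tx": 0.029, "ty": 0, "tz": -0.09, "rx": 0, "ry": 0, "rz": 0, "claw": 0.06},
    {"tx": 0.034, "ty": 0, "tz": -0.09, "rx": 0, "ry": 0, "rz": 0, "claw": 0.06},
    {"tx": 0.039, "ty": 0, "tz": -0.09, "rx": 0, "ry": 0, "rz": 0, "claw": 0.06},
    {"tx": 0.044, "ty": 0, "tz": -0.09, "rx": 0, "ry": 0, "rz": 0, "claw": 0.06},
    {"tx": 0.048, "ty": 0, "tz": -0.09, "rx": 0, "ry": 0, "rz": 0, "claw": 0.06},
    {"tx": 0.052, "ty": 0, "tz": -0.09, "rx": 0, "ry": 0, "rz": 0, "claw": 0.06}
  ]
}}

```text
clock: 6.8
eef_pos: [526.1, -93.1, 12.3]
tool_rot: [-3.141, -0.0, 3.11]
force: [-4.3, 0.3, 2.6]
width: 59.9
```

{"name": "apply_moves", "arguments": {
  "increments": [
    {"tx": 0.002, "ty": 0, "tz": 0, "rx": 0, "ry": 0, "rz": 0, "claw": 0.06},
    {"tx": 0.003, "ty": 0, "tz": 0, "rx": 0, "ry": 0, "rz": 0, "claw": 0.06}
  ]
}}

```text
clock: 7.0
eef_pos: [529.3, -93.0, 12.3]
tool_rot: [3.142, 0.0, 3.11]
force: [-4.3, -0.1, 3.2]
width: 60.1
```

{"name": "apply_moves", "arguments": {
  "increments": [
    {"tx": 0.002, "ty": 0, "tz": 0, "rx": 0, "ry": 0, "rz": 0, "claw": 0.06},
    {"tx": 0.003, "ty": 0, "tz": 0, "rx": 0, "ry": 0, "rz": 0, "claw": 0.06}
  ]
}}

```text
clock: 7.2
eef_pos: [531.4, -93.0, 12.2]
tool_rot: [-3.141, -0.001, 3.111]
force: [-5.6, 0.7, 5.0]
width: 60.1
```

{"name": "apply_moves", "arguments": {
  "increments": [
    {"tx": 0.001, "ty": 0, "tz": 0, "rx": 0, "ry": 0, "rz": 0, "claw": 0.06},
    {"tx": 0.002, "ty": 0, "tz": 0, "rx": 0, "ry": 0, "rz": 0, "claw": 0.06}
  ]
}}

```text
clock: 7.4
eef_pos: [531.4, -93.0, 12.2]
tool_rot: [-3.141, -0.005, 3.111]
force: [-9.8, 0.7, 8.5]
width: 59.7
```

{"name": "apply_moves", "arguments": {
  "increments": [
    {"tx": 0.001, "ty": 0, "tz": 0, "rx": 0, "ry": 0, "rz": 0, "claw": 0.06},
    {"tx": 0.002, "ty": 0, "tz": 0, "rx": 0, "ry": 0, "rz": 0, "claw": 0.06}
  ]
}}

```text
clock: 7.6
eef_pos: [531.3, -93.0, 12.0]
tool_rot: [-3.14, -0.009, 3.111]
force: [-13.9, 1.2, 10.4]
width: 60.4
```

Run:
```python
from h import *
s=read_state();print(s["eef_pos"],s["force"])
a=get_image("wrist")[...,::-1];b=get_image("side")[165:325,220:340,::-1]
b=cv2.resize(b,(315,420),interpolation=cv2.INTER_CUBIC)
cv2.imwrite("pics/w3.png",cv2.resize(np.hstack([a,b]),None,fx=.91,fy=.91))
```

```text
[531.29705951 -92.97259624  12.02572947] [-13.88026885   1.19925275  10.3858075 ]
```

View pics/w3.png

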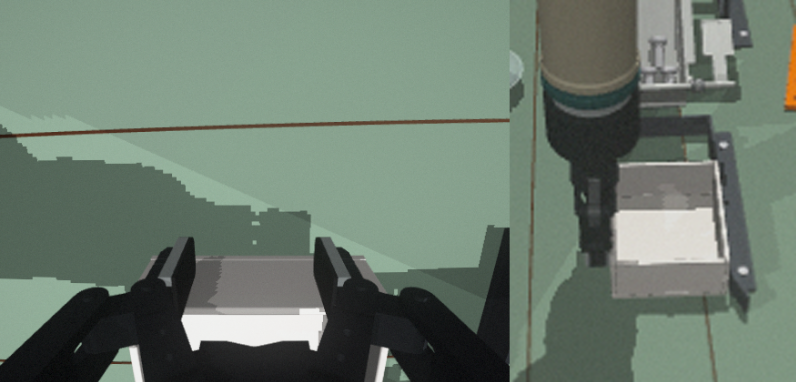

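The box is flat against the rail (rail contact at TCP x = 531, force building to 14 N). In the side view it sits parallel to the rail. Next I'll go round to its near end with closed fingers.

{"name": "apply_moves", "arguments": {
  "increments": [
    {"tx": -0.015, "ty": 0, "tz": 0, "rx": 0, "ry": 0, "rz": 0, "claw": 0.06},
    {"tx": -0.035, "ty": 0, "tz": 0.02, "rx": 0, "ry": 0, "rz": 0, "claw": 0.06},
    {"tx": -0.04, "ty": -0.02, "tz": 0.065, "rx": 0, "ry": 0, "rz": 0, "claw": 0.03},
    {"tx": -0.02, "ty": -0.06, "tz": 0.09, "rx": 0, "ry": 0, "rz": 0, "claw": 0},
    {"tx": 0.02, "ty": -0.09, "tz": 0.09, "rx": 0, "ry": 0, "rz": 0, "claw": 0},
    {"tx": 0.055, "ty": -0.1, "tz": 0.09, "rx": 0, "ry": 0, "rz": 0, "claw": 0},
    {"tx": 0.055, "ty": -0.1, "tz": 0.09, "rx": 0, "ry": 0, "rz": 0, "claw": 0},
    {"tx": 0.055, "ty": -0.1, "tz": 0.06, "rx": 0, "ry": 0, "rz": 0, "claw": 0},
    {"tx": 0.055, "ty": -0.1, "tz": 0.02, "rx": 0, "ry": 0, "rz": 0, "claw": 0},
    {"tx": 0.055, "ty": -0.1, "tz": 0, "rx": 0, "ry": 0, "rz": 0, "claw": 0},
    {"tx": 0.055, "ty": -0.1, "tz": 0, "rx": 0, "ry": 0, "rz": 0, "claw": 0}
  ]
}}

```text
clock: 8.8
eef_pos: [589.2, -191.8, 9.3]
tool_rot: [3.14, -0.004, 3.111]
force: [-0.4, -0.3, 1.0]
width: 0.0
```

{"name": "apply_moves", "arguments": {
  "increments": [
    {"tx": 0, "ty": 0.008, "tz": 0, "rx": 0, "ry": 0, "rz": 0, "claw": 0},
    {"tx": 0, "ty": 0.014, "tz": 0, "rx": 0, "ry": 0, "rz": 0, "claw": 0},
    {"tx": 0, "ty": 0.019, "tz": 0, "rx": 0, "ry": 0, "rz": 0, "claw": 0},
    {"tx": 0, "ty": 0.024, "tz": 0, "rx": 0, "ry": 0, "rz": 0, "claw": 0},
    {"tx": 0, "ty": 0.029, "tz": 0, "rx": 0, "ry": 0, "rz": 0, "claw": 0},
    {"tx": 0, "ty": 0.034, "tz": 0, "rx": 0, "ry": 0, "rz": 0, "claw": 0},
    {"tx": 0, "ty": 0.039, "tz": 0, "rx": 0, "ry": 0, "rz": 0, "claw": 0},
    {"tx": 0, "ty": 0.044, "tz": 0, "rx": 0, "ry": 0, "rz": 0, "claw": 0},
    {"tx": 0, "ty": 0.049, "tz": 0, "rx": 0, "ry": 0, "rz": 0, "claw": 0},
    {"tx": 0.001, "ty": 0.054, "tz": 0, "rx": 0, "ry": 0, "rz": 0, "claw": 0},
    {"tx": 0.001, "ty": 0.059, "tz": 0, "rx": 0, "ry": 0, "rz": 0, "claw": 0},
    {"tx": 0.001, "ty": 0.064, "tz": 0, "rx": 0, "ry": 0, "rz": 0, "claw": 0}
  ]
}}

```text
clock: 10.0
eef_pos: [592.7, -131.6, 13.3]
tool_rot: [-3.138, 0.002, 3.108]
force: [0.1, -5.8, 5.1]
width: -0.0
```

{"name": "apply_moves", "arguments": {
  "increments": [
    {"tx": 0, "ty": 0.005, "tz": 0, "rx": 0, "ry": 0, "rz": 0, "claw": 0},
    {"tx": 0.001, "ty": 0.01, "tz": 0, "rx": 0, "ry": 0, "rz": 0, "claw": 0},
    {"tx": 0.001, "ty": 0.015, "tz": 0, "rx": 0, "ry": 0, "rz": 0, "claw": 0},
    {"tx": 0.001, "ty": 0.02, "tz": 0, "rx": 0, "ry": 0, "rz": 0, "claw": 0},
    {"tx": 0.001, "ty": 0.025, "tz": 0, "rx": 0, "ry": 0, "rz": 0, "claw": 0},
    {"tx": 0.001, "ty": 0.028, "tz": 0, "rx": 0, "ry": 0, "rz": 0, "claw": 0}
  ]
}}

```text
clock: 10.6
eef_pos: [593.5, -102.7, 13.1]
tool_rot: [-3.139, 0.001, 3.109]
force: [0.1, -5.4, 3.8]
width: -0.4
```

{"name": "apply_moves", "arguments": {
  "increments": [
    {"tx": 0, "ty": 0.002, "tz": 0, "rx": 0, "ry": 0, "rz": 0, "claw": 0},
    {"tx": 0, "ty": 0.004, "tz": 0, "rx": 0, "ry": 0, "rz": 0, "claw": 0}
  ]
}}

```text
clock: 10.8
eef_pos: [593.3, -98.2, 12.7]
tool_rot: [-3.14, 0.001, 3.109]
force: [0.9, -5.2, 4.6]
width: -0.4
```

{"name": "apply_moves", "arguments": {
  "increments": [
    {"tx": 0, "ty": 0.002, "tz": 0, "rx": 0, "ry": 0, "rz": 0, "claw": 0},
    {"tx": 0, "ty": 0.003, "tz": 0, "rx": 0, "ry": 0, "rz": 0, "claw": 0}
  ]
}}

```text
clock: 11.0
eef_pos: [593.2, -95.3, 12.7]
tool_rot: [-3.14, 0.001, 3.109]
force: [-0.2, -5.6, 5.4]
width: 0.0
```

{"name": "apply_moves", "arguments": {
  "increments": [
    {"tx": 0, "ty": 0.003, "tz": 0, "rx": 0, "ry": 0, "rz": 0, "claw": 0},
    {"tx": 0, "ty": 0.005, "tz": 0, "rx": 0, "ry": 0, "rz": 0, "claw": 0},
    {"tx": 0, "ty": 0.006, "tz": 0, "rx": 0, "ry": 0, "rz": 0, "claw": 0}
  ]
}}

```text
clock: 11.3
eef_pos: [593.3, -89.1, 12.7]
tool_rot: [-3.14, 0.001, 3.109]
force: [-0.3, -5.6, 5.1]
width: -0.3
```

{"name": "apply_moves", "arguments": {
  "increments": [
    {"tx": 0, "ty": 0.001, "tz": 0, "rx": 0, "ry": 0, "rz": 0, "claw": 0},
    {"tx": 0, "ty": 0.003, "tz": 0, "rx": 0, "ry": 0, "rz": 0, "claw": 0}
  ]
}}

```text
clock: 11.5
eef_pos: [593.2, -86.7, 12.7]
tool_rot: [-3.14, 0.0, 3.109]
force: [0.1, -5.8, 5.0]
width: -0.0
```

{"name": "apply_moves", "arguments": {
  "increments": [
    {"tx": 0, "ty": 0.001, "tz": 0, "rx": 0, "ry": 0, "rz": 0, "claw": 0},
    {"tx": 0, "ty": 0.003, "tz": 0, "rx": 0, "ry": 0, "rz": 0, "claw": 0}
  ]
}}

```text
clock: 11.7
eef_pos: [593.3, -85.9, 12.8]
tool_rot: [-3.137, 0.001, 3.108]
force: [0.8, -11.7, 4.8]
width: -0.2
```

{"name": "apply_moves", "arguments": {
  "increments": [
    {"tx": 0, "ty": 0.001, "tz": 0, "rx": 0, "ry": 0, "rz": 0, "claw": 0},
    {"tx": 0, "ty": 0.002, "tz": 0, "rx": 0, "ry": 0, "rz": 0, "claw": 0}
  ]
}}

```text
clock: 11.9
eef_pos: [594.4, -85.5, 12.8]
tool_rot: [-3.135, 0.003, 3.107]
force: [4.1, -13.6, 2.0]
width: -0.3
```

{"name": "apply_moves", "arguments": {
  "increments": [
    {"tx": 0, "ty": -0.015, "tz": 0, "rx": 0, "ry": 0, "rz": 0, "claw": 0},
    {"tx": 0, "ty": -0.035, "tz": 0, "rx": 0, "ry": 0, "rz": 0, "claw": 0},
    {"tx": -0.04, "ty": -0.04, "tz": 0, "rx": 0, "ry": 0, "rz": 0, "claw": 0},
    {"tx": -0.085, "ty": -0.035, "tz": 0, "rx": 0, "ry": 0, "rz": 0, "claw": 0},
    {"tx": -0.09, "ty": 0.005, "tz": 0, "rx": 0, "ry": 0, "rz": 0, "claw": 0},
    {"tx": -0.09, "ty": 0.04, "tz": 0, "rx": 0, "ry": 0, "rz": 0, "claw": 0},
    {"tx": -0.09, "ty": 0.04, "tz": 0, "rx": 0, "ry": 0, "rz": 0, "claw": 0}
  ]
}}

```text
clock: 12.6
eef_pos: [502.8, -32.2, 12.4]
tool_rot: [3.135, 0.0, 3.119]
force: [0.5, 0.5, 0.4]
width: -0.3
```

{"name": "apply_moves", "arguments": {
  "increments": [
    {"tx": 0.01, "ty": 0, "tz": 0, "rx": 0, "ry": 0, "rz": 0, "claw": 0},
    {"tx": 0.02, "ty": 0, "tz": 0, "rx": 0, "ry": 0, "rz": 0, "claw": 0},
    {"tx": 0.024, "ty": 0, "tz": 0, "rx": 0, "ry": 0, "rz": 0, "claw": 0},
    {"tx": 0.027, "ty": 0, "tz": 0, "rx": 0, "ry": 0, "rz": 0, "claw": 0}
  ]
}}

```text
clock: 13.0
eef_pos: [530.8, -41.1, 12.1]
tool_rot: [-3.142, 0.0, 3.108]
force: [0.1, -0.2, -0.2]
width: -0.4
```

{"name": "apply_moves", "arguments": {
  "increments": [
    {"tx": 0.001, "ty": 0, "tz": 0, "rx": 0, "ry": 0, "rz": 0, "claw": 0},
    {"tx": 0.003, "ty": 0, "tz": 0, "rx": 0, "ry": 0, "rz": 0, "claw": 0}
  ]
}}

```text
clock: 13.2
eef_pos: [532.6, -40.5, 12.2]
tool_rot: [-3.141, -0.001, 3.109]
force: [-0.7, 0.0, 0.2]
width: 0.1
```

{"name": "apply_moves", "arguments": {
  "increments": [
    {"tx": 0.001, "ty": 0, "tz": 0, "rx": 0, "ry": 0, "rz": 0, "claw": 0},
    {"tx": 0.002, "ty": 0, "tz": 0, "rx": 0, "ry": 0, "rz": 0, "claw": 0}
  ]
}}

```text
clock: 13.4
eef_pos: [533.0, -40.5, 12.2]
tool_rot: [-3.14, -0.004, 3.11]
force: [-6.1, 0.2, 4.3]
width: 0.0
```

{"name": "apply_moves", "arguments": {
  "increments": [
    {"tx": 0.001, "ty": 0, "tz": 0, "rx": 0, "ry": 0, "rz": 0, "claw": 0},
    {"tx": 0.002, "ty": 0, "tz": 0, "rx": 0, "ry": 0, "rz": 0, "claw": 0}
  ]
}}

```text
clock: 13.6
eef_pos: [533.0, -40.5, 12.1]
tool_rot: [-3.14, -0.007, 3.11]
force: [-9.6, 0.1, 8.8]
width: -0.2
```

{"name": "apply_moves", "arguments": {
  "increments": [
    {"tx": 0.001, "ty": 0, "tz": 0, "rx": 0, "ry": 0, "rz": 0, "claw": 0},
    {"tx": 0.002, "ty": 0, "tz": 0, "rx": 0, "ry": 0, "rz": 0, "claw": 0}
  ]
}}

```text
clock: 13.8
eef_pos: [532.9, -40.5, 12.0]
tool_rot: [-3.139, -0.011, 3.11]
force: [-13.6, -0.2, 12.6]
width: 0.1
```

{"name": "apply_moves", "arguments": {
  "increments": [
    {"tx": -0.015, "ty": 0, "tz": 0, "rx": 0, "ry": 0, "rz": 0, "claw": 0},
    {"tx": -0.05, "ty": 0, "tz": 0.02, "rx": 0, "ry": 0, "rz": 0, "claw": 0},
    {"tx": -0.07, "ty": 0, "tz": 0.07, "rx": 0, "ry": 0, "rz": 0, "claw": 0},
    {"tx": -0.07, "ty": 0, "tz": 0.12, "rx": 0, "ry": 0, "rz": 0, "claw": 0},
    {"tx": -0.07, "ty": 0, "tz": 0.17, "rx": 0, "ry": 0, "rz": 0, "claw": 0},
    {"tx": -0.07, "ty": 0, "tz": 0.21, "rx": 0, "ry": 0, "rz": 0, "claw": 0},
    {"tx": -0.07, "ty": 0, "tz": 0.21, "rx": 0, "ry": 0, "rz": 0, "claw": 0},
    {"tx": -0.07, "ty": 0, "tz": 0.21, "rx": 0, "ry": 0, "rz": 0, "claw": 0}
  ]
}}

```text
clock: 14.6
eef_pos: [469.8, -40.2, 223.4]
tool_rot: [-3.141, 0.003, 3.11]
force: [0.3, 0.3, -0.0]
width: 0.2
```

Run:
```python
from h import *
s=read_state();print(s["eef_pos"],s["force"])
a=get_image("scene")[165:325,205:365,::-1];b=get_image("side")[165:325,220:340,::-1]
cv2.imwrite("pics/w4.png",np.hstack([cv2.resize(a,(450,450),interpolation=cv2.INTER_CUBIC),cv2.resize(b,(338,450),interpolation=cv2.INTER_CUBIC)]))
```

```text
[469.78652956 -40.19708814 223.36612357] [ 0.29212696  0.26835826 -0.02322429]
```

View pics/w4.png

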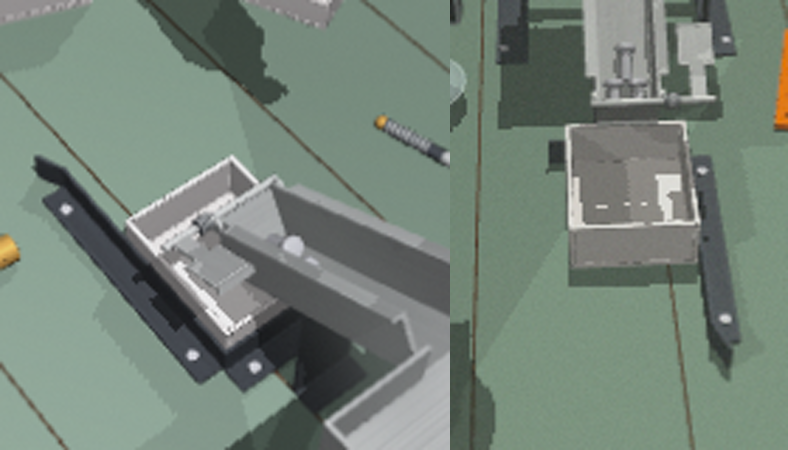

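The box sits under the mouth: side-panel rim corners (567,126), (685,123), (698,226) and (570,228), with no visible gap to the rail or stop. I'll check the numbers.

Run:
```python
from h import *
np.set_printoptions(precision=1,suppress=True)
S=lambda p:(np.array(p,float)-[450,0])/2.8125+[220,165]-.35
C=lambda p:np.array(p,float)/2.8125+[205,165]-.35
b=on("side",S([(567,126),(685,123),(698,226),(570,228)]),45);print(b,b.mean(0))
print("yaw",np.degrees(np.arctan2(*(b[0:2]-b[[3,2]]).sum(0)[:2])),np.degrees(np.arctan2(*(b[1]-b[0])[[1,0]])))
print("scene rim near-L, near-R, farR",on("scene",C([(233,157),(128,221),(231,335)]),45))
print("lever side",on("side",S([(695,46)]),128),"scene",on("scene",C([(212,265)]),128))
```

```text
[[546.8  45.   45. ]
 [644.6  41.8  45. ]
 [641.4 -75.9  45. ]
 [544.9 -71.2  45. ]] [594.4 -15.   45. ]
yaw 1.253367162143898 -1.855297146006957
scene rim near-L, near-R, farR [[544.9 -67.9  45. ]
 [641.9 -69.5  45. ]
 [643.1  50.   45. ]]
lever side [[649.   38.1 128. ]] scene [[652.1  39.3 128. ]]
```

Home position is consistent: scene far-right corner (643,50) against a stop corner of (645,50), the expected yaw of about -1.8°, and clear stop forces on both faces. Now for the lever at about (650,40).

{"name": "apply_moves", "arguments": {
  "increments": [
    {"tx": 0.04, "ty": 0.02, "tz": 0, "rx": 0, "ry": 0, "rz": 0, "claw": 0},
    {"tx": 0.085, "ty": 0.04, "tz": 0, "rx": 0, "ry": 0, "rz": 0, "claw": 0},
    {"tx": 0.13, "ty": 0.06, "tz": 0, "rx": 0, "ry": 0, "rz": 0, "claw": 0},
    {"tx": 0.17, "ty": 0.08, "tz": 0, "rx": 0, "ry": 0, "rz": 0, "claw": 0},
    {"tx": 0.181, "ty": 0.08, "tz": 0, "rx": 0, "ry": 0, "rz": 0, "claw": 0},
    {"tx": 0.181, "ty": 0.08, "tz": -0.02, "rx": 0, "ry": 0, "rz": 0, "claw": 0},
    {"tx": 0.181, "ty": 0.08, "tz": -0.06, "rx": 0, "ry": 0, "rz": 0, "claw": 0},
    {"tx": 0.181, "ty": 0.08, "tz": -0.078, "rx": 0, "ry": 0, "rz": 0, "claw": 0},
    {"tx": 0.181, "ty": 0.08, "tz": -0.078, "rx": 0, "ry": 0, "rz": 0, "claw": 0}
  ]
}}

```text
clock: 15.6
eef_pos: [646.4, 39.7, 138.7]
tool_rot: [-3.14, -0.01, 3.111]
force: [-0.5, 0.1, -0.2]
width: -0.1
```

Run:
```python
from h import *
s=read_state();print(s["eef_pos"],s["force"])
a=get_image("scene")[165:325,205:365,::-1];b=get_image("side")[145:305,220:340,::-1]
cv2.imwrite("pics/w5.png",np.hstack([cv2.resize(a,(450,450),interpolation=cv2.INTER_CUBIC),cv2.resize(b,(338,450),interpolation=cv2.INTER_CUBIC)]))
```

```text
[646.36179527  39.66977071 138.70556367] [-0.51574198  0.11012441 -0.15286476]
```

View pics/w5.png

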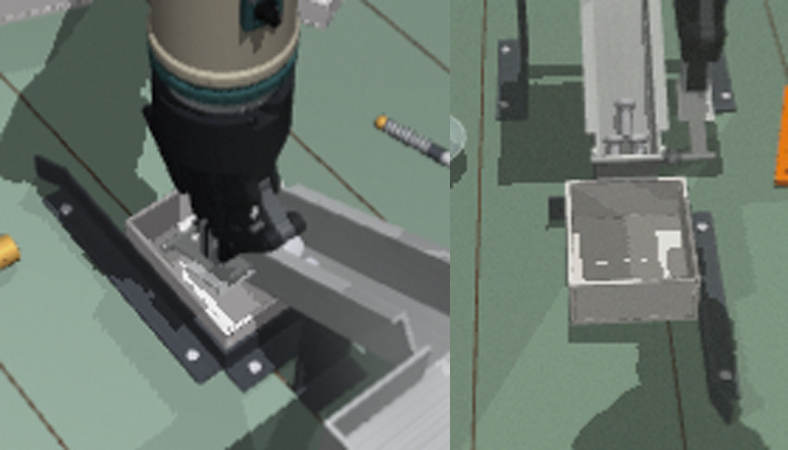

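Both panels show the closed fingertips just over the lever pad, side panel (697,85). They are clear of the chute wall, so I'll press.

{"name": "apply_moves", "arguments": {
  "increments": [
    {"tx": 0, "ty": 0, "tz": -0.001, "rx": 0, "ry": 0, "rz": 0, "claw": 0},
    {"tx": 0, "ty": 0, "tz": -0.006, "rx": 0, "ry": 0, "rz": 0, "claw": 0},
    {"tx": 0, "ty": 0, "tz": -0.012, "rx": 0, "ry": 0, "rz": 0, "claw": 0},
    {"tx": 0, "ty": 0, "tz": -0.018, "rx": 0, "ry": 0, "rz": 0, "claw": 0},
    {"tx": 0, "ty": 0, "tz": -0.024, "rx": 0, "ry": 0, "rz": 0, "claw": 0},
    {"tx": 0, "ty": 0, "tz": -0.03, "rx": 0, "ry": 0, "rz": 0, "claw": 0},
    {"tx": 0, "ty": 0, "tz": -0.035, "rx": 0, "ry": 0, "rz": 0, "claw": 0},
    {"tx": 0, "ty": 0, "tz": -0.039, "rx": 0, "ry": 0, "rz": 0, "claw": 0},
    {"tx": 0, "ty": 0, "tz": -0.042, "rx": 0, "ry": 0, "rz": 0, "claw": 0},
    {"tx": 0, "ty": 0, "tz": -0.044, "rx": 0, "ry": 0, "rz": 0, "claw": 0},
    {"tx": 0, "ty": 0, "tz": -0.045, "rx": 0, "ry": 0, "rz": 0, "claw": 0}
  ]
}}

```text
clock: 16.8
eef_pos: [650.0, 39.6, 99.3]
tool_rot: [-3.141, -0.0, 3.11]
force: [-0.5, 0.5, 2.3]
width: -0.3
```

{"name": "apply_moves", "arguments": {
  "increments": [
    {"tx": 0, "ty": 0, "tz": -0.001, "rx": 0, "ry": 0, "rz": 0, "claw": 0},
    {"tx": 0, "ty": 0, "tz": -0.002, "rx": 0, "ry": 0, "rz": 0, "claw": 0},
    {"tx": 0, "ty": 0, "tz": -0.002, "rx": 0, "ry": 0, "rz": 0, "claw": 0},
    {"tx": 0, "ty": 0, "tz": -0.002, "rx": 0, "ry": 0, "rz": 0, "claw": 0},
    {"tx": 0, "ty": 0, "tz": -0.002, "rx": 0, "ry": 0, "rz": 0, "claw": 0}
  ]
}}

```text
clock: 17.3
eef_pos: [650.2, 40.0, 97.5]
tool_rot: [3.142, 0.0, 3.11]
force: [0.2, 0.1, 3.7]
width: -0.3
```

Run:
```python
from h import *
s=read_state();print(s["eef_pos"],s["force"])
a=get_image("scene")[165:325,205:365,::-1];b=get_image("side")[145:305,220:340,::-1]
cv2.imwrite("pics/w6.png",np.hstack([cv2.resize(a,(450,450),interpolation=cv2.INTER_CUBIC),cv2.resize(b,(338,450),interpolation=cv2.INTER_CUBIC)]))
```

```text
[650.15878146  40.02772956  97.46105759] [0.24278082 0.08487483 3.67159168]
```

View pics/w6.png

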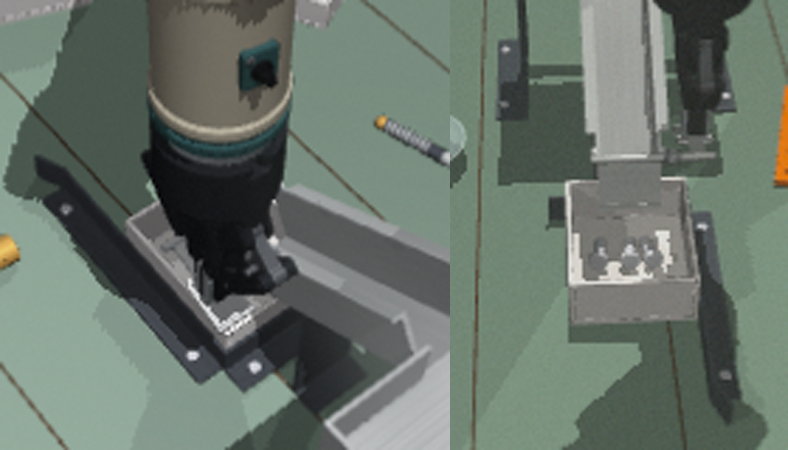

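The flap is open and three rivets lie in the box, at side panel (597,255), (630,255) and (652,250). I'll release the lever and back off.

{"name": "apply_moves", "arguments": {
  "increments": [
    {"tx": 0, "ty": 0, "tz": 0, "rx": 0, "ry": 0, "rz": 0, "claw": 0},
    {"tx": 0, "ty": 0, "tz": 0, "rx": 0, "ry": 0, "rz": 0, "claw": 0},
    {"tx": 0, "ty": 0, "tz": 0.01, "rx": 0, "ry": 0, "rz": 0, "claw": 0},
    {"tx": 0, "ty": 0, "tz": 0.02, "rx": 0, "ry": 0, "rz": 0, "claw": 0},
    {"tx": 0, "ty": 0, "tz": 0.03, "rx": 0, "ry": 0, "rz": 0, "claw": 0},
    {"tx": 0, "ty": 0, "tz": 0.04, "rx": 0, "ry": 0, "rz": 0, "claw": 0},
    {"tx": 0, "ty": 0, "tz": 0.07, "rx": 0, "ry": 0, "rz": 0, "claw": 0},
    {"tx": 0, "ty": 0, "tz": 0.11, "rx": 0, "ry": 0, "rz": 0, "claw": 0},
    {"tx": 0, "ty": 0, "tz": 0.15, "rx": 0, "ry": 0, "rz": 0, "claw": 0},
    {"tx": -0.04, "ty": -0.02, "tz": 0.16, "rx": 0, "ry": 0, "rz": 0, "claw": 0},
    {"tx": -0.085, "ty": -0.04, "tz": 0.16, "rx": 0, "ry": 0, "rz": 0, "claw": 0},
    {"tx": -0.13, "ty": -0.06, "tz": 0.16, "rx": 0, "ry": 0, "rz": 0, "claw": 0}
  ]
}}

```text
clock: 18.6
eef_pos: [518.6, -20.3, 258.2]
tool_rot: [-3.141, 0.001, 3.111]
force: [-0.1, -0.2, 0.2]
width: 0.1
```

{"name": "apply_moves", "arguments": {
  "increments": [
    {"tx": -0.04, "ty": 0, "tz": 0, "rx": 0, "ry": 0, "rz": 0, "claw": 0},
    {"tx": -0.06, "ty": 0, "tz": 0, "rx": 0, "ry": 0, "rz": 0, "claw": 0},
    {"tx": -0.06, "ty": 0, "tz": 0, "rx": 0, "ry": 0, "rz": 0, "claw": 0},
    {"tx": -0.06, "ty": 0, "tz": 0, "rx": 0, "ry": 0, "rz": 0, "claw": 0},
    {"tx": -0.06, "ty": 0, "tz": 0, "rx": 0, "ry": 0, "rz": 0, "claw": 0},
    {"tx": -0.06, "ty": 0, "tz": 0, "rx": 0, "ry": 0, "rz": 0, "claw": 0}
  ]
}}

```text
clock: 19.2
eef_pos: [461.1, -19.7, 257.3]
tool_rot: [3.141, 0.001, 3.11]
force: [-0.8, -0.2, -0.2]
width: 0.3
```

Run:
```python
from h import *
s=read_state();print(s["eef_pos"],s["force"])
a=get_image("scene")[165:325,205:365,::-1];b=get_image("side")[165:325,220:340,::-1]
cv2.imwrite("pics/w7.png",np.hstack([cv2.resize(a,(450,450),interpolation=cv2.INTER_CUBIC),cv2.resize(b,(338,450),interpolation=cv2.INTER_CUBIC)]))
```

```text
[461.14471853 -19.67225157 257.30627278] [-0.76748828 -0.2126978  -0.204138  ]
```

View pics/w7.png

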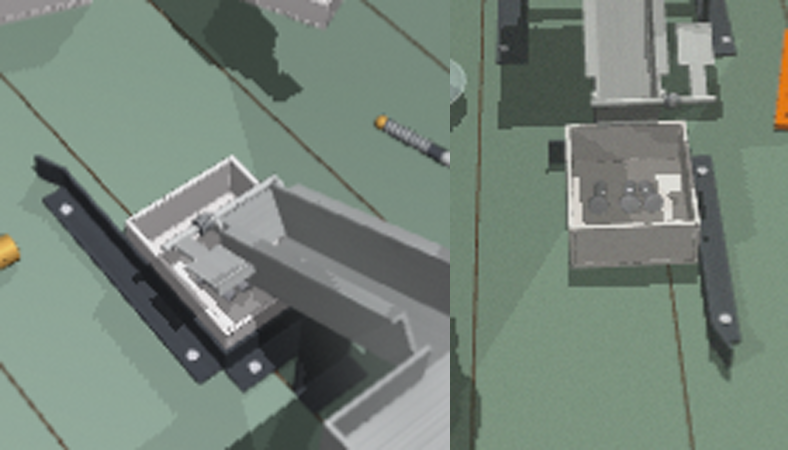

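The flap is shut with the lever back up at (696,46), and the chute is empty. Three rivets are in the box at (598,197), (630,197) and (652,197). The box rim is at the same pixels as before the press, and the arm is clear.

```bash
python3 -c "
from cell import *
print(finish_job())"
```

```text
the job is handed in; nothing more can be done
None
```

The box is home under the chute, all three rivets are in it, and the flap has sprung shut. I handed the job in at about 19 s of the 64 s allowed; it reports no verdict.

- **Box:** I pushed the middle-sized white box square with two open fingertips. Then I pushed it sideways onto the rail and along to the end stop with the fingers closed. Force rose to about 14 N against each face without further movement, and a final sideways nudge confirmed it was still on the rail.
- **Flap:** I pressed the lever about 30 mm with closed fingertips, at about 3.7 N, then let go.
- **Last checks:** The final pictures show three rivets in the box, an empty chute, the lever back up and the arm clear. The box rim did not shift during the press.
- **Bystanders:** The dish, pin vise, spacer and hammer were never approached. The parts of them visible in the last picture look unmoved, but I did not measure them.
- **Disagreement:** The scene and side cameras differ by about 4–5 mm along y, and hand-picked rim corners gave box yaws of about -1.9° and -1.3°. I therefore relied on the contact forces at both stops to judge home.

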